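# Lift the tempeh off the draining rack with the turner

## Robot

A 7-joint arm with a two-finger parallel gripper is mounted at the origin on the work surface. World frame = base frame: x ahead of the robot, y to its left, z up, the work surface at z = 0. Lengths are in mm, angles in rad, forces in N, time in s.
With the tool pointing down it reaches from about 400 to 875 mm from the base axis. Payload 4.4 kg.
Tool frame: the origin (TCP) lies midway between the tips of the shut fingers; the grasp point (between the pads) lies 19 mm behind it; z points along the fingers, x is the direction in which the jaws open and shut, and the axes are right-handed (so a half turn about z gives the same grasp; the last joint's range is limited). The gripper opens to 85 mm and grips with 20 to 120 N. Pads are 22 mm wide; open, the fingers measure 114 mm over their backs; the gripper's body (76 mm by 85 mm) begins 54 mm behind the grasp point. The pads swing forward as they close: fully open they stand 13 mm farther back than shut.
Start: joints at [1.257, 0.628, 0.038, 1.517, -0.027, 0.996, -0.02], TCP at [159.454, -630.153, 231.313] pointing down, gripper open.
Joint ranges: [-3.06, 3.06], [-0.37, 2.12], [-1.25, 1.32], [0.18, 2.47], [-1.1, 4.24], [0.23, 1.98], [-2.94, 2.94]. Speed limits (rad/s): [2.57, 2.57, 3.14, 3.14, 3.14, 3.14, 3.14].

## Interface

Orientations are given as a 3x3 rotation matrix whose columns are the frame's x, y, z axes.
In Python, from cell import * gives the robot as it stands.
- The arm moves only by the shell command python3 -m pendant 'ROWS'. ROWS is JSON, a list of rows, each a list of 3 entries, a list of its own where there are three numbers: the finger opening in mm, from 0 to 85.4, then the shift along the tool's x, y, z in units of 25 mm (1.0 is 25 mm), then the turn about the tool's z in units of 5 degrees (1.0 is 5 degrees). In form: [[hand, [x, y, z], roll], ...]. A call has 1 to 20 rows; each row shifts and turns the pose as measured when the row begins, along the tool's axes as they then stand; what a row does not reach is not made up. A row lasts 1/12 s, in which the tool goes at most 41.7 mm and 7.16 degrees, less where a joint would pass 70% of its speed; a pose out of reach is approached as far as the arm can. A call is refused whole if a number of a shift passes 1 or a number of a turn 1, either way. A call with a gripper value outside its range is refused whole. The fingers move at their own pace and stop on an object; the grip force is fixed at half the most. Time passes only in rows, so rows that do not move let the fingers close. It gives the time, the measured TCP pose, the force and the opening at its end, in the units of the state.
- state(): the state, without advancing time (a new reading comes with each control period).
- capture(name): name is "side" or "top" or "wrist"; returns a dict with "pixels" (480x640x3 uint8, red, green, blue), "z_map" (480x640 float32, mm along the optical axis (not along the pixel's ray), 0 where there is no reading), "K" (3x3 intrinsics, pixels), "D" ([k1, k2, p1, p2, k3] as OpenCV has them; the pictures are not rectified), "extrinsics" (4x4, takes a point from camera to world coordinates). Camera axes: x right, y down, z forward; pixel columns grow to the right and rows downward; lengths in mm; the calibration is good to about 2 mm. A picture is of the moment at which its call begins.
- finish_job(): hands the job in, once; it reports no verdict.
The state is a dict: "time": time; "joint_pos": joint angles; "joint_velocities": joint speeds; "joint_torque": joint torques, N m; "tool_pos": TCP position; "tool_rot": TCP orientation; "force": force on the tool from outside, world axes, zero at the start; "wrist_torque": the same for the moment, N m; "gripper_width": finger opening in mm.
Only numpy, scipy, OpenCV 4.12 (cv2) and the standard library are available. Lean on these libraries where they do the work, as an engineer would, in place of code of your own. Each camera call takes 0.05 s, during which the arm holds its last target. There are 200 camera calls.

## Task

Draw the turner by its wooden handle out of the sloping slot of its stand, turn it level with the handle on the upper side, then slide its blade between the two rails of the low wire rack, under the slab of tempeh lying across them, and lift the slab off the rack. Finish while still holding the turner by its handle, level and still, with the slab lying on the blade at least 10 cm higher than it lay on the rack. Touch the food only with the turner, do not drop it, and leave the bowls, cup, spoon and shallot where they are.

Things in the scene. Friction and masses are not known exactly. Their poses are not given: they have to be found in the camera images.
- turner: Offset turner, 0.14 kg, blade in the slot, sloping about 40 deg, handle up. Origin: centre of the wooden handle's grip, half-way up. x along the handle to the blade's tip, y across, z out of the upper side. mm: handle x -70..40, 20 wide, 18 high; steel neck slopes from (40,0,0) to (70,0,-45); blade parallel to the handle, x 70..165, 64 wide, 3 thick, z -47..-44. Level when z points up.
- turner_blade (a point): Centre of the upper face of the turner's blade, at x = +117.5, y = 0, z = -44 in the turner's frame. Same axes as the turner.
- stand: Fixed stand: dark wooden base 130 x 96 mm with a sloping steel sleeve, 100 high. Origin: centre of underside, z up, x the way the blade goes in (seen from above). The slot runs down along (0.766, 0, -0.643) of this frame (40 deg), 72 wide, 8 high, 85 deep; the turner comes out freely when drawn the opposite way, (-0.766, 0, 0.643), by 90 mm or more.
- stand_mouth (a point): Centre of the slot's mouth, at (-35, 0, 90) in the stand's frame; same axes as the stand.
- rack: Fixed wire rack over a drip tray 180 x 150 mm, 14 high. Origin: centre of underside on the table, z up. Two 8 mm rails along x at y = -50 and +50, x -80..80, tops 65 above the table, a leg at each end. Between them (92 clear) all is open above the tray's 14 mm rim: a blade can enter along x from the -x end, the one nearer the robot.
- slab: Slab of firm pressed tempeh, 90 (x) by 130 (y) by 16 (z), about 0.12 kg, rigid, lying loose across the two rails, its underside 65 above the table. Origin: its centre. z up; its yaw is close to the rack's.
- bowl_a: Bystander: small black bowl, 76 across, 38 high, between rack and stand. Origin: centre of its underside.
- bowl_b: Bystander: small black bowl, 76 across, 38 high, at the left of the table. Origin: centre of its underside.
- bowl_c: Bystander: small black bowl, 76 across, 38 high, at the right of the table. Origin: centre of its underside.
- cup: Bystander: black cup, 64 across, 60 high, between rack and stand, farther off. Origin: centre of its underside.
- shallot: Bystander: shallot, 36 across and 36 high, standing on the round chopping board (20 thick, 250 across) near the robot. Origin: centre of its underside.
- spoon: Bystander: steel spoon 160 long, flat on the table at the right. Origin: underside of the spoon.
Things that resemble listed ones, but are neither listed nor needed, are in the scene too. What is shaped like the stand but orange is not meant.

How it is judged:
By the outcome, as a careful person would: the job done as asked, in the order asked, and still so for the second after the job is handed in, while the arm keeps its last pose, push and grip.
It also fails if it takes over 51 s, if anything falls off the work surface, if the arm or the gripper's body presses on something with over 40 N, if the wrist force passes 120 N, or if a joint passes its speed limit or range.

## Working session

There is one attempt and no reset: what is moved stays moved. The work goes in short steps, Python scripts to look and compute and a shell command to move; the robot and the scene stay as the last step left them, time stands still between calls to the robot, and variables do not carry over. Pictures are saved under pics/ and viewed, about 8 in all and at most 12, crops included, and the job is handed in when it is done.

```bash
mkdir -p pics; cat > h.py <<'E'
from cell import *
import numpy as np, cv2
def snap(n,f):
    c=capture(n); cv2.imwrite('pics/'+f,c['pixels'][:,:,::-1]); np.savez('pics/'+f+'.npz',**{k:np.array(v) for k,v in c.items()}); return c
def load(f): return dict(np.load('pics/'+f+'.npz'))
def ray(c,u,v):
    p=cv2.undistortPoints(np.array([[[u,v]]],float),c['K'],c['D'])[0,0]
    T=c['extrinsics']; return T[:3,3], T[:3,:3]@np.array([p[0],p[1],1])
def onz(c,u,v,z):
    o,d=ray(c,u,v); return o+d*(z-o[2])/d[2]
def dep(c,u,v):
    o,d=ray(c,u,v); return o+d*c['z_map'][int(v),int(u)]
def cloud(c):
    v,u=np.mgrid[:480,:640]; p=cv2.undistortPoints(np.stack([u,v],-1).reshape(-1,1,2).astype(float),c['K'],c['D']).reshape(480,640,2)
    z=c['z_map'][...,None]; P=np.concatenate([p*z,z],-1); T=c['extrinsics']; return P@T[:3,:3].T+T[:3,3]
E
python3 - <<'E'
from h import *
a=snap('side','side0.png'); b=snap('top','top0.png')
print(state()); print(a['extrinsics'].round(2),b['extrinsics'].round(2))
E
```

```text
{'time': 0.1, 'joint_pos': array([ 1.25719931,  0.62926671,  0.03845257,  1.51826925, -0.02698231,
        0.9962938 , -0.01999736]), 'joint_velocities': array([-0.00058617, -0.00226631, -0.00106929, -0.00222904,  0.000647  ,
       -0.00029864, -0.00026749]), 'joint_torque': array([ 3.06316084e-03, -5.64539909e+01,  1.23069115e+00, -1.93975621e+01,
        1.14043415e-02,  5.41675559e-03, -2.50975995e-05]), 'tool_pos': array([ 159.30745666, -629.59773755,  230.47231987]), 'tool_rot': array([[ 2.45274212e-01, -9.69453635e-01, -4.57830420e-04],
       [-9.69452220e-01, -2.45274637e-01,  1.65679511e-03],
       [-1.71848023e-03,  3.74756016e-05, -9.99998523e-01]]), 'force': array([ 0.03556179,  0.2919199 , -0.12533448]), 'wrist_torque': array([-0.01159624,  0.03134368,  0.05856521]), 'gripper_width': 85.40408493114981}
[[-9.90000e-01 -7.00000e-02  1.10000e-01  4.10850e+02]
 [-1.30000e-01  5.50000e-01 -8.30000e-01  1.06308e+03]
 [ 0.00000e+00 -8.30000e-01 -5.50000e-01  8.46330e+02]
 [ 0.00000e+00  0.00000e+00  0.00000e+00  1.00000e+00]] [[-1.20000e-01 -9.70000e-01  2.10000e-01  2.59020e+02]
 [-9.90000e-01  1.10000e-01 -2.00000e-02 -1.70000e-01]
 [-0.00000e+00 -2.10000e-01 -9.80000e-01  1.48475e+03]
 [ 0.00000e+00  0.00000e+00  0.00000e+00  1.00000e+00]]
```

View pics/side0.png

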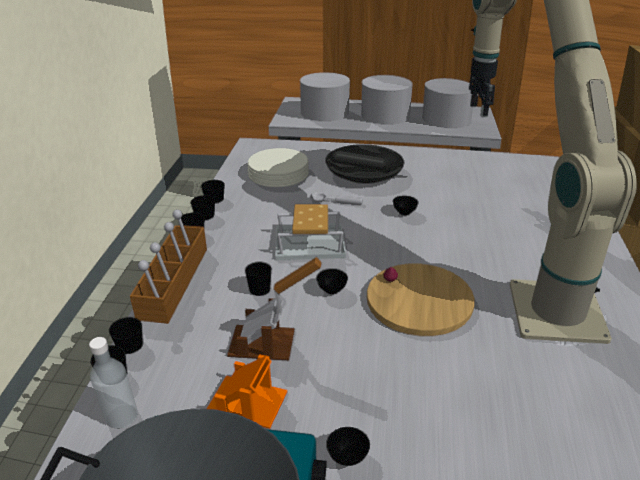

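View pics/top0.png

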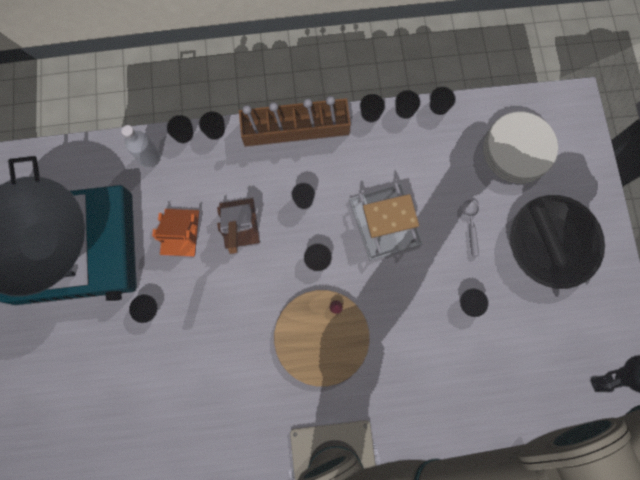

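In the side view the turner handle is at (298,275), the brown stand at (262,330), the orange decoy at (247,390), and the rack and slab at (310,230). In the top view the stand is at (238,222), the handle at (232,237), the orange decoy at (177,231), and the slab at (391,216). Candidates for the turner's stand are the brown one (238,222) and the orange one (177,231), so I choose the brown. Next I check it close up and measure.

```bash
python3 - <<'E'
from h import *
a=load('side0.png'); b=load('top0.png')
A=cv2.resize(a['pixels'][195:365,210:360],None,fx=3,fy=3,interpolation=cv2.INTER_CUBIC)
B=cv2.resize(b['pixels'][170:275,205:435],None,fx=3,fy=3,interpolation=cv2.INTER_CUBIC)
W=max(A.shape[1],B.shape[1]); 
im=np.zeros((510,800,3),np.uint8); im[:510,:450]=A; cv2.imwrite('pics/cropA.png',im[:,:450,::-1]); cv2.imwrite('pics/cropB.png',B[:,:,::-1])
def wood(c,P,lo,hi,reg):
    hsv=cv2.cvtColor(c['pixels'],cv2.COLOR_RGB2HSV); m=cv2.inRange(hsv,lo,hi)>0
    r=np.zeros_like(m); r[reg[1]:reg[3],reg[0]:reg[2]]=1
    return m&r&(c['z_map']>0)
for n,c,rh,rs in(('side',a,(270,250,325,300),(288,200,332,240)),('top',b,(222,210,245,256),(355,190,422,242))):
    P=cloud(c)
    m=wood(c,P,(3,100,60),(20,255,255),rh); Q=P[m]; Q=Q[Q[:,2]>95]
    mu=Q.mean(0); _,s,V=np.linalg.svd(Q-mu); t=(Q-mu)@V[0]
    print(n,'handle',len(Q),mu.round(1),V[0].round(3),np.percentile(t,[0,2,98,100]).round(1),Q[:,2].min(),Q[:,2].max())
    m=wood(c,P,(10,100,100),(25,255,255),rs); Q=P[m]; k=abs(Q[:,2]-81)<8; Q=Q[k]
    print(n,'slab',len(Q),np.median(Q[:,2]),Q.mean(0).round(1),cv2.minAreaRect(Q[:,:2].astype(np.float32)))
P=cloud(b); R=P[185:265,345:425].reshape(-1,3)
k=(R[:,2]>4)&(R[:,2]<26); print('tray',k.sum(),cv2.minAreaRect(R[k][:,:2].astype(np.float32)))
R=P[195:252,215:262].reshape(-1,3); k=(R[:,2]>5)&(R[:,2]<40); print('base',cv2.minAreaRect(R[k][:,:2].astype(np.float32)),np.median(R[k][:,2]))
E
```

```text
side handle 534 [575.6 186.  189.9] [ 0.772  0.059 -0.633] [-50.8 -49.8  54.8  58.7] 144.58832254031233 227.26880391014515
side slab 943 81.51285872272206 [ 610.8 -211.5   81.2] ((612.54833984375, -219.76380920410156), (88.47718048095703, 136.88900756835938), 7.060356140136719)
top handle 61 [552.9 179.6 213. ] [-0.824 -0.034  0.566] [-70.3 -68.9  19.5  19.5] 171.93186132039614 228.88113491481522
top slab 1325 81.43318325138216 [ 610.8 -219.1   81.4] ((612.0518188476562, -218.84539794921875), (86.86062622070312, 124.68061828613281), 6.820657730102539)
tray 1409 ((608.0357666015625, -212.44558715820312), (219.19236755371094, 224.67770385742188), 82.73795318603516)
base ((658.3521728515625, 187.40719604492188), (128.13906860351562, 161.65306091308594), 84.66389465332031) 9.307461002053856
```

View pics/cropA.png

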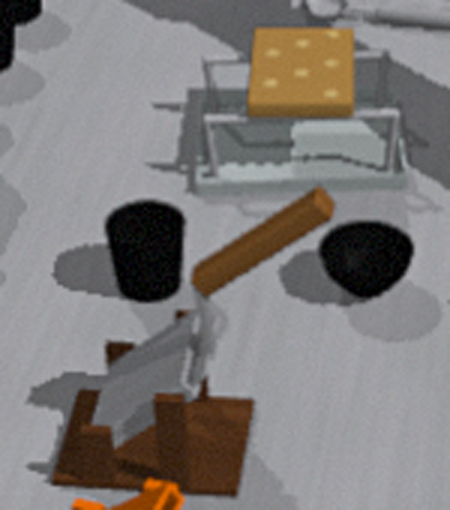

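View pics/cropB.png

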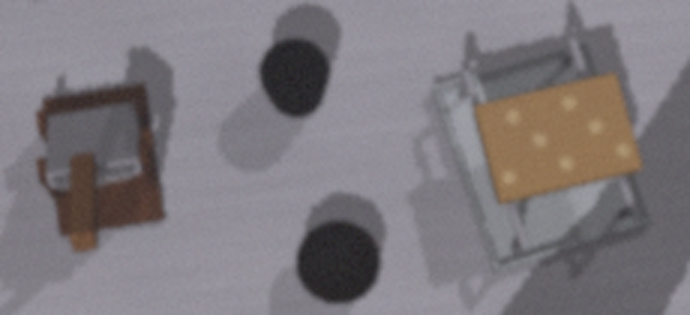

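The close crops confirm the brown stand. The side crop shows the handle sloping up from (200,280) to (325,200) with the neck under it, so the turner is already upper side up. The top crop shows the slab at (558,138) yawed about 7°. I pass over the rack on the way to the stand, for a wrist view.

```bash
python3 -m pendant '[[85,[-0.56,-0.88,-0.2],0.1],[85,[-0.56,-0.88,-0.2],0.1],[85,[-0.56,-0.88,-0.2],0.1],[85,[-0.56,-0.88,-0.2],0.1],[85,[-0.56,-0.88,-0.2],0.1],[85,[-0.56,-0.88,-0.2],0.1],[85,[-0.56,-0.88,-0.2],0.1],[85,[-0.56,-0.88,-0.2],0.1],[85,[-0.56,-0.88,-0.2],0.1],[85,[-0.56,-0.88,-0.2],0.1],[85,[-0.56,-0.88,-0.2],0.1],[85,[-0.56,-0.88,-0.2],0.1],[85,[-0.56,-0.88,-0.2],0.1],[85,[-0.56,-0.88,-0.2],0.1],[85,[-0.56,-0.88,-0.2],0.1],[85,[-0.56,-0.88,-0.2],0.1],[85,[-0.56,-0.88,-0.2],0.1],[85,[-0.56,-0.88,-0.2],0.1],[85,[0,0,0],0],[85,[0,0,0],0]]'
python3 - <<'E'
from h import *
c=snap('wrist','w1.png'); print(state()['tool_pos'],c['extrinsics'].round(2))
b=load('top0.png')
for n,u,v,z in(('bowlA',317,257,38),('cup',303,195,60),('bowlC',474,303,38),('bowlB',143,309,38),('board',322,338,20)): print(n,onz(b,u,v,z).round())
E
```

```text
time: 1.77
tool_pos: [518.3, -296.2, 313.7]
tool_rot: [[0.078, -0.997, -0.014], [-0.997, -0.078, 0.017], [-0.018, 0.013, -1.0]]
force: [-0.9, -1.3, -1.3]
gripper_width: 84.9
[ 518.7891348  -295.40082658  313.66175906] [[ 8.0000e-02 -9.6000e-01 -2.7000e-01  5.8638e+02]
 [-1.0000e+00 -8.0000e-02 -0.0000e+00 -2.9417e+02]
 [-2.0000e-02  2.7000e-01 -9.6000e-01  4.5496e+02]
 [ 0.0000e+00  0.0000e+00  0.0000e+00  1.0000e+00]]
bowlA [532. -17.  38.]
cup [699.   1.  60.]
bowlC [ 363. -409.   38.]
bowlB [448. 450.  38.]
board [321.  -5.  20.]
```

View pics/w1.png

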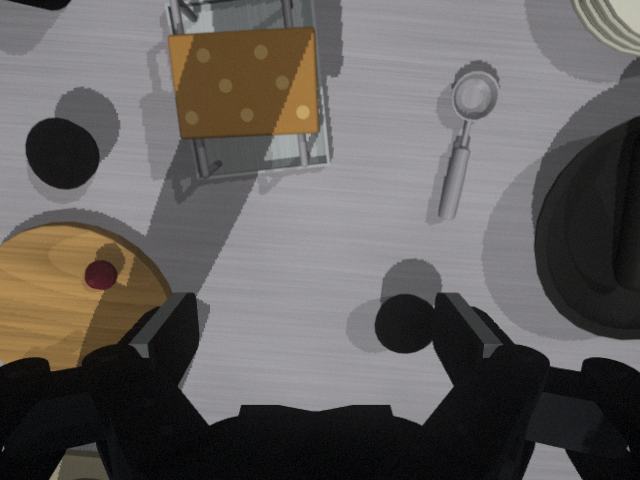

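The wrist view shows the rack clearly. The rails run from about (203,165) to (180,10) on the left and (305,160) to (288,5) on the right, with the slab between (170,35) and (318,135). I fit the rails from depth.

```bash
python3 - <<'E'
from h import *
c=load('w1.png'); P=cloud(c); sub=P[0:190,150:345]; px=c['pixels'][0:190,150:345]
hsv=cv2.cvtColor(px,cv2.COLOR_RGB2HSV); slab=(hsv[...,1]>90)&(sub[...,2]>74)
Q=sub[slab]; r=cv2.minAreaRect(Q[:,:2].astype(np.float32)); print('slab',r,np.median(Q[:,2]))
m=(hsv[...,1]<80)&(sub[...,2]>58)&(sub[...,2]<72)
Q=sub[m]
for lo,hi in((-180,-120),(-320,-240)):
    q=Q[(Q[:,1]>lo-30)&(Q[:,1]<hi+30)]
    a=np.radians(8); s=-np.sin(a)*(q[:,0]-612)+np.cos(a)*(q[:,1]+219); 
    k=abs(abs(s)-50)<15; q=q[k]
    vx,vy,x0,y0=cv2.fitLine(q[:,:2].astype(np.float32),cv2.DIST_HUBER,0,.01,.01).ravel()
    t=(q[:,0]-x0)*vx+(q[:,1]-y0)*vy
    print('rail',len(q),np.degrees(np.arctan2(vy,vx)),'y at x=612',y0+vy/vx*(612-x0),'x range',q[:,0].min(),q[:,0].max())
# tray
m=(sub[...,2]>8)&(sub[...,2]<20); print('tray',cv2.minAreaRect(sub[m][:,:2].astype(np.float32)))
E
```

```text
slab ((614.2944946289062, -223.58316040039062), (89.47826385498047, 133.31459045410156), 7.000914573669434) 80.53268900465673
rail 637 10.636043 y at x=612 -166.78934 x range 524.4823599095623 683.1900848367934
rail 504 10.825433 y at x=612 -267.5828 x range 543.8464831579704 689.2016894548229
tray ((615.9765014648438, -215.5966796875), (180.3870849609375, 150.47647094726562), 10.73981761932373)
```

```bash
python3 -m pendant '[[85,[-0.99,-0.16,0],0],[85,[-0.99,-0.16,0],0],[85,[-0.99,-0.16,0],0],[85,[-0.99,-0.16,0],0],[85,[-0.99,-0.16,0],0],[85,[-0.99,-0.16,0],0],[85,[-0.99,-0.16,0],0],[85,[-0.99,-0.16,0],0],[85,[-0.99,-0.16,0],0],[85,[-0.99,-0.16,0],0],[85,[-0.99,-0.16,0],0],[85,[-0.99,-0.16,0],0],[85,[-0.99,-0.16,0],0],[85,[-0.99,-0.16,0],0],[85,[-0.99,-0.16,0],0],[85,[-0.99,-0.16,0],0],[85,[-0.99,-0.16,0],0],[85,[-0.99,-0.16,0],0],[85,[-0.99,-0.16,0],0],[85,[0,0,0],0]]'
python3 - <<'E'
from h import *
c=snap('wrist','w2.png'); print(state()['tool_pos'],state()['tool_rot'].round(3))
P=cloud(c); hsv=cv2.cvtColor(c['pixels'],cv2.COLOR_RGB2HSV)
m=(cv2.inRange(hsv,(3,100,40),(22,255,255))>0)&(P[...,2]>135)&(P[...,2]<240)&(abs(P[...,1]-185)<60)&(P[...,0]<680)
Q=P[m]; mu=Q.mean(0); V=np.linalg.svd(Q-mu)[2][0]; V*=np.sign(V[0]); t=(Q-mu)@V
print(len(Q),mu.round(1),V.round(3),np.percentile(t,[0,1,99,100]).round(1),np.percentile(Q,[0,1,99,100],axis=0).round(1))
E
```

```text
time: 3.48
tool_pos: [554.6, 167.8, 310.8]
tool_rot: [[0.03, -0.999, -0.032], [-1.0, -0.03, 0.006], [-0.007, 0.032, -0.999]]
force: [0.3, 0.4, 0.4]
gripper_width: 85.2
[554.53932217 164.36745127 310.71731538] [[ 0.027 -0.999 -0.033]
 [-1.    -0.027  0.003]
 [-0.004  0.032 -0.999]]
4161 [578.5 177.6 194.3] [ 0.781  0.037 -0.624] [-48.1 -47.7  58.6  62. ] [[532.9 166.8 153.6]
 [534.8 167.9 156.9]
 [623.8 188.1 223.8]
 [625.5 190.  224.7]]
```

View pics/w2.png

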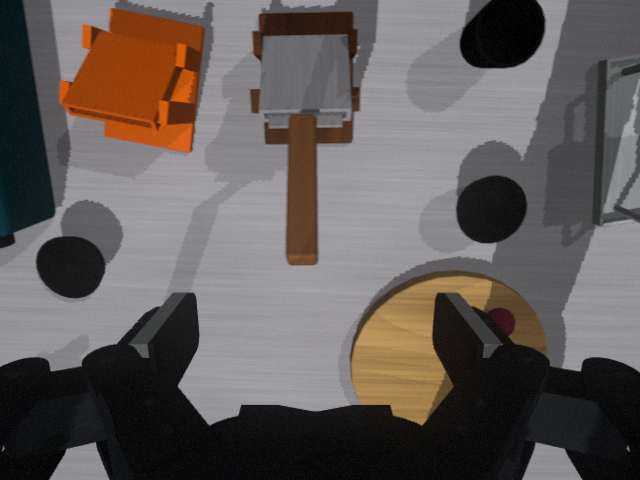

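The wrist view shows the handle from (302,262) up to (303,118) with its blade in the brown stand, and nothing between the fingers. I centre over the handle and descend.

```bash
python3 -m pendant '[[85,[-0.2,-0.7,0],-0.2],[85,[-0.2,-0.7,0],0],[85,[-0.1,-0.5,0.4],0],[85,[0,0,0.8],0],[85,[0,0,0.9],0],[85,[0,0,0.9],0],[85,[0,0,0.9],0],[85,[0,0,0.7],0],[85,[0,0,0.5],0],[85,[0,0,0.3],0],[85,[0,0,0],0],[85,[0,0,0],0]]'
python3 - <<'E'
from h import *
c=snap('wrist','w3.png'); s=state(); print(s['tool_pos'],s['tool_rot'].round(3))
P=cloud(c); hsv=cv2.cvtColor(c['pixels'],cv2.COLOR_RGB2HSV)
m=(cv2.inRange(hsv,(3,100,40),(22,255,255))>0)&(P[...,2]>135)&(P[...,2]<240)&(abs(P[...,1]-185)<60)&(P[...,0]<680)
Q=P[m]; mu=Q.mean(0); V=np.linalg.svd(Q-mu)[2][0]; V*=np.sign(V[0]); t=(Q-mu)@V
print(len(Q),mu.round(1),V.round(3),np.percentile(t,[0,1,99,100]).round(1),np.percentile(Q,[0,1,99,100],axis=0).round(1))
t=s['tool_rot'].T@(np.array([596,178.5,149])-s['tool_pos'])/25; print(t)
E
```

```text
time: 4.53
tool_pos: [600.2, 147.5, 167.6]
tool_rot: [[0.016, -0.999, -0.034], [-1.0, -0.015, -0.014], [0.013, 0.035, -0.999]]
force: [-0.6, 0.2, 0.3]
gripper_width: 84.9
[600.27847647 147.3887353  167.80979112] [[ 0.015 -0.999 -0.034]
 [-1.    -0.015 -0.014]
 [ 0.014  0.034 -0.999]]
10102 [597.3 178.1 178.7] [ 0.772  0.023 -0.635] [-33.1 -30.9  35.4  36.9] [[569.2 167.9 149.3]
 [573.5 168.5 156. ]
 [624.7 188.4 198.8]
 [625.8 189.6 200.5]]
[-1.25703085  0.12668796  0.74017743]
```

```bash
python3 -m pendant '[[85,[-0.4,0.05,0],-0.2],[85,[-0.4,0.05,0],-0.1],[85,[-0.4,0.02,0],0],[85,[0,0,0],0],[85,[0,0,0.4],0],[85,[0,0,0.3],0],[85,[0,0,0],0],[85,[0,0,0],0]]'
python3 - <<'E'
from h import *
s=state(); print(s['tool_pos'],s['tool_rot'].round(3),s['joint_velocities'].round(3))
print(s['tool_rot'].T@(np.array([596,178.5,149])-s['tool_pos'])/25)
E
```

```text
time: 5.25
tool_pos: [597.5, 183.2, 152.6]
tool_rot: [[0.047, -0.999, -0.027], [-0.999, -0.047, -0.011], [0.009, 0.027, -1.0]]
force: [-0.1, -0.6, 0.3]
gripper_width: 84.9
[597.48340979 183.19029645 152.57330835] [[ 0.047 -0.999 -0.027]
 [-0.999 -0.047 -0.011]
 [ 0.009  0.027 -1.   ]] [-0.001  0.017  0.002  0.013  0.005 -0.011 -0.   ]
[0.18325229 0.06420399 0.1464415 ]
```

```bash
python3 -m pendant '[[85,[0.18,0.05,0.15],0],[85,[0,0,0],0],[85,[0,0,0],0],[0,[0,0,0],0],[0,[0,0,0],0],[0,[0,0,0],0],[0,[0,0,0],0],[0,[0,0,0],0],[0,[0,0,0],0],[0,[0,0,0],0],[0,[0,0,0],0]]'
python3 - <<'E'
from h import *
c=snap('wrist','w4.png');s=state(); print(s['tool_pos'],s['tool_rot'].round(3),s['force'],s['gripper_width'])
E
```

```text
time: 6.17
tool_pos: [596.8, 176.2, 148.4]
tool_rot: [[0.045, -0.999, -0.026], [-0.999, -0.044, -0.011], [0.01, 0.027, -1.0]]
force: [-0.2, -0.5, 0.4]
gripper_width: 19.0
[596.85262351 176.22017126 148.41680117] [[ 0.045 -0.999 -0.026]
 [-0.999 -0.044 -0.011]
 [ 0.01   0.027 -1.   ]] [0.5557626  0.67204782 0.8294794 ] 19.144330985525023
```

View pics/w4.png

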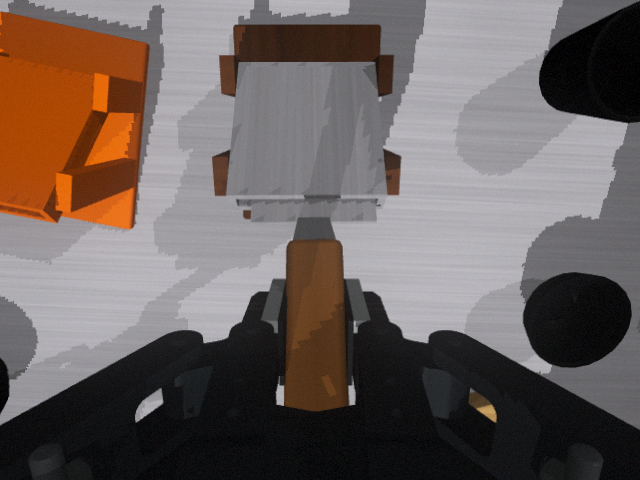

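The wrist view shows the pads closed on both sides of the handle, at (277,310) and (352,310), with the blade still in the brown sleeve. I draw it out along the slot.

```bash
python3 -m pendant '[[0,[0,0.24,-0.19],0],[0,[0,0.32,-0.25],0],[0,[0,0.39,-0.31],0],[0,[0,0.39,-0.31],0],[0,[0,0,0],0]]'
```

```text
time: 6.63
tool_pos: [561.0, 174.7, 178.2]
tool_rot: [[0.044, -0.999, -0.026], [-0.999, -0.044, -0.012], [0.01, 0.026, -1.0]]
force: [-0.5, 0.0, -1.4]
gripper_width: 19.3
```

```bash
python3 -m pendant '[[0,[0,0.39,-0.31],0],[0,[0,0.47,-0.38],0],[0,[0,0.47,-0.38],0],[0,[0,0.47,-0.38],0],[0,[0,0.47,-0.38],0],[0,[0,0.39,-0.31],0],[0,[0,0,0],0]]'
python3 - <<'E'
from h import *
c=snap('side','side1.png');s=state(); print(s['tool_pos'],s['force'],s['gripper_width'])
P=cloud(c); hsv=cv2.cvtColor(c['pixels'],cv2.COLOR_RGB2HSV)
cv2.imwrite('pics/side1c.png',cv2.resize(c['pixels'][170:370,200:420,::-1],None,fx=3,fy=3,interpolation=cv2.INTER_CUBIC))
E
```

```text
time: 7.22
tool_pos: [487.7, 171.8, 238.0]
tool_rot: [[0.046, -0.999, -0.029], [-0.999, -0.046, -0.012], [0.011, 0.029, -1.0]]
force: [-0.7, 0.5, -0.9]
gripper_width: 18.9
[488.6606792  171.81184748 237.47525324] [ 0.66515481 -0.44308466 -2.24576907] 19.103487483395305
```

View pics/side1c.png

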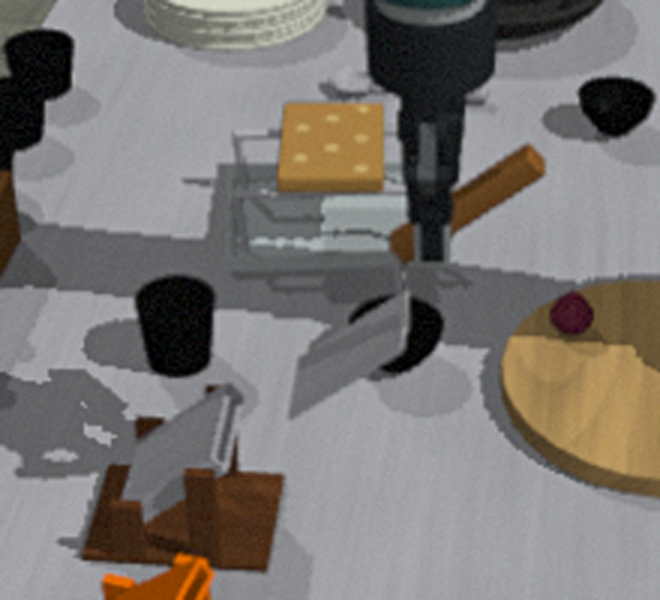

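The side view shows the turner fully drawn: the blade tip is at (295,410), clear of the sleeve at (225,400), and the handle is upper. Next I turn it about 60° toward the free table and lower it, so the table presses the blade level.

```bash
python3 -m pendant '[[0,[0.6,0.35,0],-0.5],[0,[0.75,0.45,0],-1],[0,[0.75,0.45,0],-1],[0,[0.2,0.1,0],-1],[0,[0,0,0],-1],[0,[0,0,0],-1],[0,[0,0,0],-1],[0,[0,0,0],-1],[0,[0,0,0],-1],[0,[0,0,0.3],-1],[0,[0,0,0.6],-1],[0,[0,0,0.8],-1],[0,[0,0,0.9],-1],[0,[0,0,0.6],-0.5],[0,[0,0,0],0],[0,[0,0,0],0]]'
python3 - <<'E'
from h import *
c=snap('wrist','w5.png'); P=cloud(c)
hsv=cv2.cvtColor(c['pixels'],cv2.COLOR_RGB2HSV); s=state(); R=s['tool_rot']
L=(P-s['tool_pos'])@R   # tool frame
m=(cv2.inRange(hsv,(3,100,40),(22,255,255))>0)&(abs(L[...,0])<18)&(L[...,2]<20)&(L[...,2]>-110)
Q=L[m]; mu=Q.mean(0);V=np.linalg.svd(Q-mu)[2][0]; print(len(Q),mu.round(1),V.round(3),Q.min(0),Q.max(0)); print(s['tool_pos'],s['force'])
E
```

```text
time: 8.6
tool_pos: [467.4, 104.9, 149.7]
tool_rot: [[0.943, -0.333, -0.026], [-0.333, -0.943, -0.011], [-0.021, 0.019, -1.0]]
force: [-0.3, 0.1, -0.9]
gripper_width: 19.1
9991 [  0.8  -4.  -26.6] [ 0.017  0.784 -0.62 ] [-17.95447163 -27.48903903 -74.06621199] [11.21307289 17.08275563 -2.1418603 ]
[467.40261502 104.75799946 149.88566133] [-0.25922029  0.07617032 -1.36110714]
```

```bash
python3 -m pendant '[[0,[0,0,0.5],0],[0,[0,0,0.5],0],[0,[0,0,0.35],0],[0,[0,0,0.35],0],[0,[0,0,0.35],0]]';python3 -m pendant '[[0,[0,0,0.35],0],[0,[0,0,0.35],0],[0,[0,0,0.35],0]]'
```

```text
time: 9.07
tool_pos: [467.0, 97.4, 103.4]
tool_rot: [[0.94, -0.341, -0.025], [-0.341, -0.94, -0.023], [-0.015, 0.03, -0.999]]
force: [-9.6, -20.6, 35.8]
gripper_width: 19.1
time: 9.32
tool_pos: [462.1, 84.3, 80.6]
tool_rot: [[0.937, -0.349, -0.032], [-0.35, -0.936, -0.041], [-0.016, 0.05, -0.999]]
force: [-5.0, -5.8, 9.4]
gripper_width: 18.8
```

```bash
python3 -c "
from h import *
print(onz(load('top0.png'),336,306,45))"; python3 -m pendant '[[0,[0,-0.1,0.25],0],[0,[0,-0.1,0.25],0],[0,[0,-0.1,0.25],0]]';python3 -m pendant '[[0,[0,-0.1,0.25],0],[0,[0,-0.1,0.25],0],[0,[0,-0.1,0.25],0]]'
```

```text
[397.18696243 -50.60284787  45.        ]
time: 9.57
tool_pos: [462.2, 82.9, 63.7]
tool_rot: [[0.934, -0.356, -0.035], [-0.357, -0.933, -0.052], [-0.014, 0.061, -0.998]]
force: [-2.7, -4.9, 5.1]
gripper_width: 19.4
time: 9.82
tool_pos: [464.2, 84.4, 46.6]
tool_rot: [[0.932, -0.361, -0.035], [-0.362, -0.93, -0.059], [-0.011, 0.068, -0.998]]
force: [-2.5, -2.9, 6.4]
gripper_width: 18.8
```

```bash
python3 -m pendant '[[0,[0,-0.05,0.2],0],[0,[0,-0.05,0.2],0]]';python3 -m pendant '[[0,[0,0,0.15],0],[0,[0,0,0.15],0]]'
python3 - <<'E'
from h import *
c=snap('side','side2.png'); cv2.imwrite('pics/side2c.png',cv2.resize(c['pixels'][180:360,200:440,::-1],None,fx=3,fy=3,interpolation=cv2.INTER_CUBIC))
E
```

```text
time: 9.98
tool_pos: [464.9, 84.1, 37.6]
tool_rot: [[0.931, -0.363, -0.035], [-0.365, -0.929, -0.063], [-0.009, 0.071, -0.997]]
force: [-2.4, -2.6, 5.5]
gripper_width: 19.2
time: 10.15
tool_pos: [464.6, 82.3, 30.9]
tool_rot: [[0.931, -0.364, -0.034], [-0.366, -0.928, -0.065], [-0.008, 0.073, -0.997]]
force: [-2.0, -2.7, 13.0]
gripper_width: 19.0
```

View pics/side2c.png

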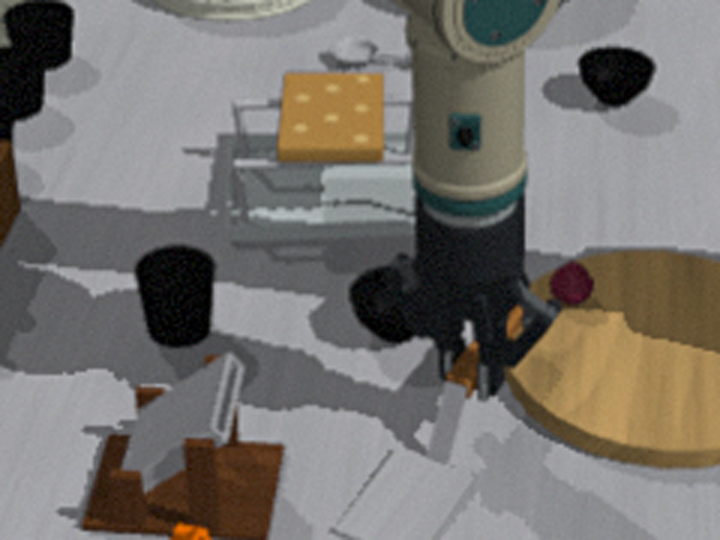

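The side view shows the blade on the table at (410,495), nearly flat with the handle above it, and clear of the bowl and shallot. I give one more small press to seat it flat.

```bash
python3 -m pendant '[[0,[0,0,0.15],0],[0,[0,0,0.1],0]]'; python3 -m pendant '[[0,[0,0,0],0],[0,[0,0,0],0]]'
```

```text
time: 10.37
tool_pos: [463.8, 79.4, 26.5]
tool_rot: [[0.93, -0.366, -0.035], [-0.368, -0.927, -0.069], [-0.007, 0.077, -0.997]]
force: [-3.5, -1.4, 12.5]
gripper_width: 19.3
time: 10.53
tool_pos: [463.9, 79.8, 27.5]
tool_rot: [[0.93, -0.366, -0.034], [-0.368, -0.927, -0.069], [-0.006, 0.077, -0.997]]
force: [-2.2, -0.4, 1.1]
gripper_width: 19.4
```

Pressing has left the tool leaning about 4°, so turning to the rack's yaw would spoil the levelling. I will lift, turn to the rack yaw (about 10.7°) and press the blade flat again on free table there.

```bash
python3 -m pendant '[[0,[0,0,-0.3],0],[0,[-0.2,0.2,-0.6],0],[0,[-0.2,0.3,-0.8],0],[0,[-0.2,0.3,-0.8],0],[0,[-0.1,0.1,-0.8],0.5],[0,[0,0,-0.8],1],[0,[0,0,-0.5],1],[0,[0,0,-0.2],1],[0,[0,0,0],1],[0,[0,0,0],1],[0,[0,0,0],1],[0,[0,0,0],1],[0,[0,0,0],1],[0,[0,0,0],1],[0,[0,0,0],1],[0,[0,0,0],1],[0,[0,0,0],0.6],[0,[0,0,0],0],[0,[0,0,0],0]]'
```

```text
time: 12.12
tool_pos: [454.4, 82.8, 164.5]
tool_rot: [[0.086, -0.996, -0.006], [-0.995, -0.085, -0.051], [0.05, 0.01, -0.999]]
force: [-0.3, 0.1, -1.1]
gripper_width: 19.0
```

Lifting and turning left the turner about 4° nose-up with 3° of roll, judging from tool_rot. I need the tool to lean inward a little. I try commanding it towards the inner reach limit, high and clear of everything, to see whether the arm leans there.

```bash
python3 -m pendant '[[0,[0,0.4,0],-0.6],[0,[0,0.6,0],-0.6],[0,[0,0.8,0],0],[0,[0,0.8,0],0],[0,[0,0.8,0],0]]'; python3 -m pendant '[[0,[0,0.6,0],0],[0,[0,0.6,0],0],[0,[0,0,0],0]]'; python3 -c "
from h import *
print(state()['joint_pos'].round(2))"
```

```text
time: 12.53
tool_pos: [375.3, 70.3, 166.6]
tool_rot: [[0.203, -0.979, 0.005], [-0.978, -0.203, -0.047], [0.047, 0.005, -0.999]]
force: [-0.3, -0.2, -1.3]
gripper_width: 19.3
time: 12.78
tool_pos: [340.0, 63.0, 167.2]
tool_rot: [[0.209, -0.978, 0.001], [-0.977, -0.209, -0.047], [0.046, 0.009, -0.999]]
force: [-1.3, -0.3, -1.5]
gripper_width: 19.1
[-0.35  0.34  0.05  2.37  0.07  0.45 -1.72]
```

```bash
python3 -m pendant '[[0,[0,0.6,0],0],[0,[0,0.6,0],0],[0,[0,0.6,0],0],[0,[0,0.6,0],0]]'; python3 -c "
from h import *
print(state()['joint_pos'].round(2))"
```

```text
time: 13.12
tool_pos: [294.5, 54.7, 168.1]
tool_rot: [[0.215, -0.977, -0.004], [-0.976, -0.214, -0.047], [0.045, 0.014, -0.999]]
force: [-0.2, -0.3, -1.8]
gripper_width: 18.7
[-0.22  0.29 -0.13  2.47  0.2   0.41 -1.89]
```

```bash
python3 -c "
from h import *
print(state()['joint_pos'].round(4))"; python3 -m pendant '[[0,[0,0.4,0],0],[0,[0,0.4,0],0]]'; python3 -c "
from h import *
print(state()['joint_pos'].round(4))"
```

```text
[-0.2244  0.291  -0.1316  2.4655  0.2006  0.4144 -1.8901]
time: 13.28
tool_pos: [285.7, 54.7, 169.5]
tool_rot: [[0.22, -0.975, -0.018], [-0.975, -0.219, -0.048], [0.043, 0.028, -0.999]]
force: [-0.5, 0.0, -2.1]
gripper_width: 19.3
[ 0.0711  0.3102 -0.5146  2.4644  0.4168  0.4772 -2.153 ]
```

The lean grows in the direction wanted (y_t.z from 0.005 to 0.028), with J4 held short of its limit. I continue.

```bash
python3 -m pendant '[[0,[0,0.4,0],0],[0,[0,0.4,0],0]]'; python3 -c "
from h import *
print(state()['joint_pos'].round(4))"; python3 -m pendant '[[0,[0,0.4,0],0],[0,[0,0.4,0],0]]'; python3 -c "
from h import *
print(state()['joint_pos'].round(4))"
```

```text
time: 13.45
tool_pos: [276.9, 53.9, 172.2]
tool_rot: [[0.223, -0.974, -0.03], [-0.974, -0.222, -0.05], [0.042, 0.041, -0.998]]
force: [0.2, 0.1, -2.3]
gripper_width: 19.3
[ 0.3394  0.3652 -0.8831  2.4644  0.5926  0.5743 -2.3864]
time: 13.62
tool_pos: [269.5, 51.9, 178.8]
tool_rot: [[0.22, -0.975, -0.035], [-0.975, -0.218, -0.052], [0.043, 0.046, -0.998]]
force: [-4.9, 8.1, 41.1]
gripper_width: 19.1
[ 0.5677  0.4686 -1.2474  2.4643  0.7347  0.7274 -2.6164]
```

```bash
python3 -m pendant '[[0,[0,0,0],0]]'; python3 -m pendant '[[0,[0,-0.4,0],0],[0,[0,-0.4,0],0]]'; python3 -c "
from h import *
print(state()['joint_pos'].round(4))"
```

```text
time: 13.7
tool_pos: [270.1, 47.0, 177.7]
tool_rot: [[0.206, -0.978, -0.04], [-0.978, -0.203, -0.054], [0.044, 0.05, -0.998]]
force: [1.0, -1.1, -2.2]
gripper_width: 19.0
time: 13.87
tool_pos: [291.4, 50.3, 176.8]
tool_rot: [[0.202, -0.979, -0.04], [-0.978, -0.2, -0.052], [0.043, 0.049, -0.998]]
force: [0.4, 0.6, -1.2]
gripper_width: 19.4
[ 0.5585  0.4981 -1.2094  2.4171  0.7441  0.754  -2.5974]
```

```bash
python3 -m pendant '[[0,[0,0.3,0],0],[0,[0,0.3,0],0],[0,[0,0.3,0],0],[0,[0,0.3,0],0]]'; python3 -c "
from h import *
print(state()['joint_pos'].round(4))"; python3 -m pendant '[[0,[0,0.3,0],0],[0,[0,0.3,0],0],[0,[0,0.3,0],0]]'; python3 -c "
from h import *
print(state()['joint_pos'].round(4))"
```

```text
time: 14.2
tool_pos: [268.3, 50.7, 180.6]
tool_rot: [[0.208, -0.978, -0.033], [-0.978, -0.206, -0.045], [0.037, 0.042, -0.998]]
force: [-21.0, -9.0, -0.9]
gripper_width: 19.3
[ 0.5827  0.4556 -1.2459  2.4676  0.7195  0.7144 -2.6014]
time: 14.45
tool_pos: [256.8, 50.3, 191.7]
tool_rot: [[0.215, -0.976, -0.042], [-0.976, -0.212, -0.049], [0.039, 0.052, -0.998]]
force: [-0.0, 0.2, -1.4]
gripper_width: 18.9
[ 0.6021  0.3986 -1.2466  2.4675  0.6249  0.7104 -2.5005]
```

```bash
python3 -m pendant '[[0,[0.1,-0.4,0],0],[0,[0.17,-0.7,0],0],[0,[0.17,-0.7,0],0],[0,[0.17,-0.7,0],0],[0,[0.2,-0.7,0],0],[0,[0.4,-0.4,0],0]]'; python3 -c "
from h import *
print(state()['joint_pos'].round(4))"; python3 -m pendant '[[0,[0.5,0,0],0],[0,[0.5,0.1,0],0],[0,[0.5,0.1,0],0],[0,[0.5,0.1,0],0]]'; python3 -c "
from h import *
print(state()['joint_pos'].round(4))"
```

```text
time: 14.95
tool_pos: [353.4, 41.5, 189.9]
tool_rot: [[0.23, -0.973, -0.034], [-0.972, -0.228, -0.059], [0.05, 0.047, -0.998]]
force: [0.6, -0.2, -0.7]
gripper_width: 19.1
[ 0.5675  0.5282 -1.1486  2.2694  0.7134  0.8445 -2.4167]
time: 15.28
tool_pos: [363.4, -6.4, 192.6]
tool_rot: [[0.239, -0.971, -0.028], [-0.97, -0.237, -0.056], [0.048, 0.04, -0.998]]
force: [0.7, 0.2, -1.5]
gripper_width: 19.1
[ 0.7063  0.5299 -1.158   2.2591  0.7255  0.8508 -2.2805]
```

```bash
python3 -m pendant '[[0,[0.6,0.15,0],0.1],[0,[0.6,0.15,0],0.1],[0,[0.6,0.15,0],0.1],[0,[0.6,0.15,0],0.1],[0,[0.6,0.15,0],0.1],[0,[0.6,0.15,0],0.1],[0,[0.6,0.15,0],0],[0,[0.6,0.15,0],0]]'; python3 -c "
from h import *
print(state()['joint_pos'].round(4))"; python3 -m pendant '[[0,[0.6,0.15,0],0],[0,[0.6,0.15,0],0],[0,[0.6,0.15,0],0],[0,[0.6,0.15,0],0],[0,[0.6,0.15,0],0],[0,[0.6,0.1,0],0],[0,[0.3,0,0],0],[0,[0,0,0],0],[0,[0,0,0],0]]'; python3 - <<'E'
from h import *
s=state();R=s['tool_rot'];print(s['joint_pos'].round(4)); n=R@np.array([-.007,.077,-.997])*-1; n=R@np.array([-.0065,.077,-.997]); print('up',n,R.round(3),s['tool_pos'])
E
```

```text
time: 15.95
tool_pos: [363.2, -132.6, 199.9]
tool_rot: [[0.2, -0.979, -0.022], [-0.978, -0.199, -0.061], [0.055, 0.034, -0.998]]
force: [0.9, -1.0, -2.6]
gripper_width: 19.3
[ 1.0349  0.5382 -1.1646  2.218   0.7467  0.8772 -1.9911]
time: 16.7
tool_pos: [364.4, -238.5, 205.6]
tool_rot: [[0.207, -0.978, -0.021], [-0.976, -0.205, -0.068], [0.062, 0.035, -0.997]]
force: [0.4, -0.6, -1.1]
gripper_width: 18.7
[ 1.2393  0.5929 -1.157   2.1128  0.781   0.9455 -1.7404]
up [-0.05529017  0.05821292  0.99676201] [[ 0.207 -0.978 -0.021]
 [-0.976 -0.205 -0.068]
 [ 0.062  0.035 -0.997]] [ 364.38738954 -238.47662825  205.56684155]
```

Level error is now about 2.6° nose-up and 4° roll. I test whether sharp single-row motions shift the lean, in free air.

```bash
python3 -m pendant '[[0,[1,0,0],0],[0,[0,0,0],0],[0,[0,0,0],0],[0,[0,0,0],0]]'|sed -n 2,3p;  python3 -m pendant '[[0,[-1,0,0],0],[0,[0,0,0],0],[0,[0,0,0],0],[0,[0,0,0],0]]'|sed -n 2,3p; python3 -m pendant '[[0,[-1,0,0],0],[0,[1,0,0],0],[0,[-1,0,0],0],[0,[1,0,0],0]]'|sed -n 2,3p;
```

```text
tool_pos: [371.0, -259.7, 207.2]
tool_rot: [[0.214, -0.977, -0.021], [-0.975, -0.212, -0.068], [0.062, 0.035, -0.997]]
tool_pos: [365.8, -231.4, 205.7]
tool_rot: [[0.219, -0.975, -0.02], [-0.974, -0.217, -0.068], [0.062, 0.034, -0.998]]
tool_pos: [363.9, -224.8, 205.3]
tool_rot: [[0.23, -0.973, -0.022], [-0.972, -0.228, -0.065], [0.058, 0.037, -0.998]]
```

Sharp motions have little effect. Levelness depends on yaw, though. With the present lean the turner is level near yaw 70°, and only about 4.5° off at the rack's yaw. So I slide under and lift here, then turn the loaded turner slowly to the yaw where it is level. First I check how the turner sits in the hand.

```bash
cat >> h.py <<'E'
NT=np.array([-.0065,.077,-.997]); NT/=np.linalg.norm(NT)
def turner(s,gx=12.,nt=NT):
    z=s['tool_rot']@nt; y=-s['tool_rot'][:,0]; x=np.cross(y,z); x/=np.linalg.norm(x); y=np.cross(z,x)
    g=s['tool_pos']-19*s['tool_rot'][:,2]; R=np.stack([x,y,z],1); return g-gx*x,R
RC=np.array([616,-216,0.]); a_=np.radians(10.7); RR=np.array([[np.cos(a_),-np.sin(a_),0],[np.sin(a_),np.cos(a_),0],[0,0,1]])
def report(s=None):
    s=s or state(); O,R=turner(s)
    print('TCP',s['tool_pos'].round(1),'yaw',np.degrees(np.arctan2(R[1,0],R[0,0])).round(1),'up',R[:,2].round(3),'F',s['force'].round(1),'w',round(s['gripper_width'],1),'t',s['time'])
    for n,p in(('tipL',(165,32,-44)),('tipR',(165,-32,-44)),('ctr',(117.5,0,-44)),('rearL',(70,32,-47)),('rearR',(70,-32,-47))):
        print(n,((O+R@np.array(p)-RC)@RR).round(1),end=' ')
    print()
E
python3 - <<'E'
from h import *
c=snap('wrist','w6.png'); s=state(); report(s); P=cloud(c); O,R=turner(s); Tp=(P-O)@R
m=(abs(Tp[...,2]+44)<14)&(abs(Tp[...,1])<45)&(Tp[...,0]>60)&(Tp[...,0]<190)&(c['z_map']>0)
Q=Tp[m]; print(len(Q),np.percentile(Q,[1,50,99],axis=0).round(1))
A=np.c_[Q[:,:2],np.ones(len(Q))]; print('plane',np.linalg.lstsq(A,Q[:,2],rcond=None)[0])
E
```

```text
TCP [ 367.2 -236.5  205.6] yaw 12.8 up [-0.057  0.062  0.996] F [ 3.6 -8.5 -0.8] w 19.0 t 17.75
tipL [-94.   61.6 184.9] tipR [-91.9  -2.1 189.5] ctr [-140.4   28.   185.2] rearL [-188.7   58.   177.9] rearR [-186.6   -5.8  182.5] 
25501 [[ 65.1 -18.3 -42. ]
 [ 94.7  13.  -40.2]
 [118.2  44.3 -32.5]]
plane [-9.01350399e-03  1.87640809e-02 -3.94279129e+01]
```

View pics/w6.png

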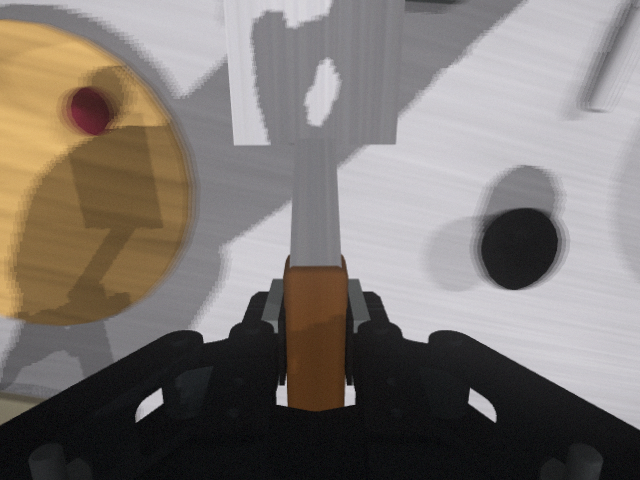

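The wrist view shows the blade straight ahead of the handle from (232,145) to (398,145), held square, with nothing under the hand but the table. The arm was still swinging, so I repeat the numbers once it is still.

```bash
python3 -m pendant '[[0,[0,0,0],0],[0,[0,0,0],0],[0,[0,0,0],0]]' >/dev/null; python3 - <<'E'
from h import *
s=state(); c=snap('wrist','w7.png');  report(s); P=cloud(c); O,R=turner(s); Tp=(P-O)@R
m=(abs(Tp[...,2]+44)<14)&(abs(Tp[...,1])<45)&(Tp[...,0]>60)&(Tp[...,0]<190)&(c['z_map']>0)
Q=Tp[m]; print(len(Q),np.percentile(Q,[.5,50,99.5],axis=0).round(1)); Q2=Q[Q[:,0]>75];print(np.percentile(Q2,[.5,99.5],axis=0).round(1))
A=np.c_[Q2[:,:2],np.ones(len(Q2))]; print('plane',np.linalg.lstsq(A,Q2[:,2],rcond=None)[0])
T=np.array([-120-140+117.5+0,0,0])
E
```

```text
TCP [ 367.6 -237.8  205.5] yaw 12.6 up [-0.058  0.062  0.996] F [ 0.8  0.1 -0.9] w 19.1 t 18.0
tipL [-93.7  59.8 184.8] tipR [-91.8  -4.  189.5] ctr [-140.2   26.3  185.1] rearL [-188.5   56.4  177.8] rearR [-186.6   -7.4  182.4] 
25625 [[ 6.45e+01 -3.19e+01 -4.25e+01]
 [ 9.54e+01 -1.00e-01 -4.06e+01]
 [ 1.19e+02  3.15e+01 -3.12e+01]]
[[ 75.2 -31.9 -42.5]
 [119.1  31.5 -38.6]]
plane [ 1.96049041e-02  9.98754950e-03 -4.25250762e+01]
```

```bash
python3 -m pendant '[[0,[0.3,0.28,0],0.2],[0,[0.38,0.28,0],0.2],[0,[0,0,0.4],0],[0,[0,0,0.6],0],[0,[0,0,0.6],0],[0,[0,0,0.6],0],[0,[0,0,0.6],0],[0,[0,0,0.6],0],[0,[0,0,0.5],0],[0,[0,0,0.3],0],[0,[0,0,0],0],[0,[0,0,0],0],[0,[0,0,0],0]]' >/dev/null; python3 -c "
from h import *
report(); print(state()['joint_pos'].round(2))"
```

```text
TCP [ 350.  -269.1   93.1] yaw 9.9 up [-0.055  0.063  0.997] F [ 1.1 -0.1 -1.9] w 18.8 t 19.1333
tipL [-115.4   25.    72.6] tipR [-116.5  -38.8   77.1] ctr [-163.4   -6.3   72.8] rearL [-210.1   26.1   65.5] rearR [-211.2  -37.7   70. ] 
[ 1.14  0.75 -0.92  2.21  1.09  0.75 -1.97]
```

```bash
python3 -m pendant '[[0,[-0.15,0,0.3],-0.16],[0,[0,0,0.4],0],[0,[0,0,0.3],0],[0,[0,0,0],0],[0,[0,0,0],0]]' >/dev/null; python3 - <<'E'
from h import *
s=state(); c=snap('wrist','w8.png'); report(s); P=cloud(c); O,R=turner(s); Tp=(P-O)@R
m=(abs(Tp[...,2]+44)<14)&(abs(Tp[...,1])<45)&(Tp[...,0]>75)&(Tp[...,0]<190)&(c['z_map']>0)
Q2=Tp[m];print(np.percentile(Q2,[.5,99.5],axis=0).round(1))
A=np.c_[Q2[:,:2],np.ones(len(Q2))]; print('plane',np.linalg.lstsq(A,Q2[:,2],rcond=None)[0])
c=snap('side','side3.png'); cv2.imwrite('pics/side3c.png',cv2.resize(c['pixels'][185:275,240:390,::-1],None,fx=5,fy=5,interpolation=cv2.INTER_CUBIC))
E
```

```text
TCP [ 350.7 -268.4   69.7] yaw 10.6 up [-0.06   0.064  0.996] F [-0.2  0.2 -1.3] w 19.1 t 19.55
tipL [-114.8   27.5   49.7] tipR [-115.1  -36.4   54.4] ctr [-162.4   -4.4   49.8] rearL [-209.5   27.4   42.2] rearR [-209.8  -36.4   46.9] 
[[ 75.2 -31.8 -42.5]
 [119.   31.6 -38.7]]
plane [ 1.93393400e-02  1.00707851e-02 -4.25006312e+01]
```

View pics/side3c.png

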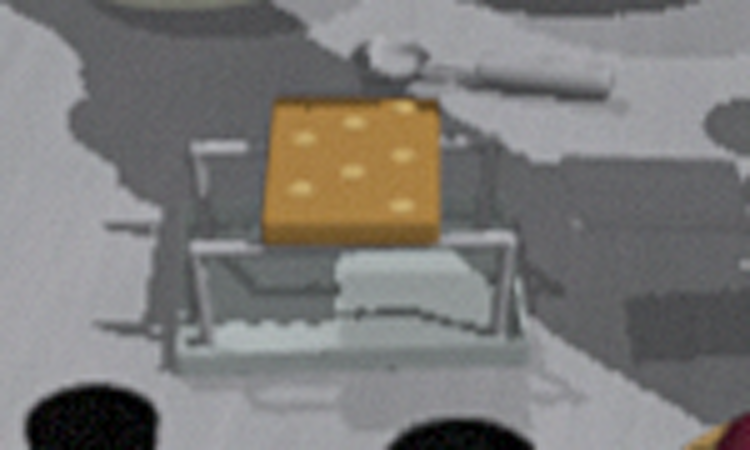

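The side crop shows the slab on the rails at (350,170) with the end nearer the robot, on the right, open. The blade is in the shadow at (650,195), before that end. I advance under the slab in two stages.

```bash
python3 -m pendant '[[0,[0,-0.3,0.12],0],[0,[0,-0.5,0],0],[0,[0,-0.5,0],0],[0,[0,-0.5,0],0],[0,[0,-0.4,0],0],[0,[0,-0.2,0],0],[0,[0,0,0],0],[0,[0,0,0],0]]' >/dev/null; python3 -c "
from h import *
report()"
```

```text
TCP [ 420.3 -256.1   66.7] yaw 10.6 up [-0.067  0.065  0.996] F [ 0.1 -0.4 -1.4] w 18.9 t 20.3167
tipL [-44.   26.6  47.6] tipR [-44.4 -37.2  52.5] ctr [-91.6  -5.2  47.5] rearL [-138.7   26.5   39.5] rearR [-139.1  -37.3   44.4]
```

```bash
python3 -m pendant '[[0,[-0.08,-0.3,0],0],[0,[0,-0.5,0],0],[0,[0,-0.5,0],0],[0,[0,-0.5,0],0],[0,[0,-0.5,0],0],[0,[0,-0.4,0],0],[0,[0,-0.2,0],0],[0,[0,0,0],0],[0,[0,0,0],0]]' >/dev/null; python3 - <<'E'
from h import *
s=state(); report(s); c=snap('side','side4.png'); cv2.imwrite('pics/side4c.png',cv2.resize(c['pixels'][185:275,240:390,::-1],None,fx=5,fy=5,interpolation=cv2.INTER_CUBIC))
E
```

```text
TCP [ 495.8 -239.6   63.9] yaw 10.6 up [-0.064  0.064  0.996] F [ 0.5 -0.1 -1.1] w 19.2 t 21.0667
tipL [33.2 28.7 44.5] tipR [ 32.8 -35.1  49.3] ctr [-14.4  -3.1  44.4] rearL [-61.5  28.7  36.6] rearR [-61.9 -35.1  41.4]
```

View pics/side4c.png

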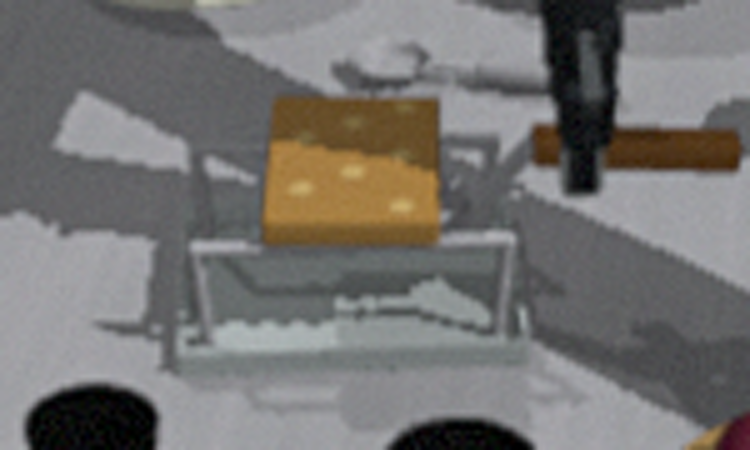

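The side crop shows the slab undisturbed at (350,170), the handle level at (640,148) and the neck reaching under the slab's near edge. I go a little further in, then lift gently.

```bash
python3 -m pendant '[[0,[0,-0.2,0],0],[0,[0,-0.15,0],0],[0,[0,0,0],0],[0,[0,0,-0.15],0],[0,[0,0,-0.2],0],[0,[0,0,-0.2],0],[0,[0,0,-0.2],0],[0,[0,0,-0.2],0],[0,[0,0,-0.2],0],[0,[0,0,-0.1],0],[0,[0,0,0],0],[0,[0,0,0],0]]' >/dev/null; python3 - <<'E'
from h import *
s=state(); report(s)
c=snap('top','top4.png');P=cloud(c);hsv=cv2.cvtColor(c['pixels'],cv2.COLOR_RGB2HSV)
m=(cv2.inRange(hsv,(10,100,70),(25,255,255))>0);m[:,:345]=0;m[:,435:]=0;m[:180]=0;m[250:]=0
Q=P[m&(P[...,2]>60)]; A=np.c_[Q[:,:2],np.ones(len(Q))]; print(np.median(Q,axis=0),np.linalg.lstsq(A,Q[:,2],rcond=None)[0])
E
```

```text
TCP [ 502.  -237.1   98.6] yaw 10.5 up [-0.06   0.067  0.996] F [ 0.3 -0.  -2.2] w 19.3 t 22.1167
tipL [39.7 29.7 78.4] tipR [ 39.2 -34.1  83.3] ctr [-8.  -2.  78.6] rearL [-55.   29.9  71. ] rearR [-55.5 -33.9  75.9] 
[ 619.78549868 -183.64304111   97.74275052] [-1.73067519e+00  5.08211849e-01  1.26066314e+03]
```

The z force grew by about 1.2 N, which is the slab's weight, so it is on the blade. I continue up.

```bash
python3 -m pendant '[[0,[0,0,-0.15],0],[0,[0,0,-0.25],0],[0,[0,0,-0.3],0],[0,[0,0,-0.3],0],[0,[0,0,-0.3],0],[0,[0,0,-0.3],0],[0,[0,0,-0.3],0],[0,[0,0,-0.3],0],[0,[0,0,-0.3],0],[0,[0,0,-0.3],0],[0,[0,0,-0.3],0],[0,[0,0,-0.3],0],[0,[0,0,-0.3],0],[0,[0,0,-0.3],0],[0,[0,0,-0.3],0],[0,[0,0,-0.3],0],[0,[0,0,-0.3],0],[0,[0,0,-0.2],0],[0,[0,0,-0.1],0],[0,[0,0,0],0]]' >/dev/null; python3 - <<'E'
from h import *
s=state(); report(s);print(s['joint_pos'].round(2))
c=snap('side','side5.png'); cv2.imwrite('pics/side5c.png',cv2.resize(c['pixels'][110:270,230:400,::-1],None,fx=4,fy=3.6,interpolation=cv2.INTER_CUBIC))
E
```

```text
TCP [ 504.2 -225.6  242.9] yaw 10.6 up [-0.06   0.067  0.996] F [ 0.4 -0.4 -3. ] w 19.1 t 23.8333
tipL [ 44.   40.8 222.7] tipR [ 43.6 -23.  227.6] ctr [ -3.6   9.  223. ] rearL [-50.7  40.8 215.3] rearR [-51.1 -23.  220.2] 
[ 0.98  0.69 -1.1   1.77  0.75  1.16 -1.76]
```

The picture allowance is used up, so I go on by numbers. Now I turn the loaded turner slowly towards yaw 70°, where it should be level.

```bash
python3 -m pendant '[[0,[0,0,0],-0.1],[0,[0,0,0],-0.2],[0,[0,0,0],-0.3],[0,[0,0,0],-0.4],[0,[0,0,0],-0.4],[0,[0,0,0],-0.4],[0,[0,0,0],-0.4],[0,[0,0,0],-0.4],[0,[0,0,0],-0.4],[0,[0,0,0],-0.4],[0,[0,0,0],-0.4],[0,[0,0,0],-0.4],[0,[0,0,0],-0.4],[0,[0,0,0],-0.4],[0,[0,0,0],-0.3],[0,[0,0,0],-0.2],[0,[0,0,0],-0.1],[0,[0,0,0],0]]' >/dev/null; python3 - <<'E'
from h import *
s=state(); report(s);print(s['joint_pos'].round(2))
c=snap('wrist','w9.png'); P=cloud(c); O,R=turner(s); Tp=(P-O)@R; hsv=cv2.cvtColor(c['pixels'],cv2.COLOR_RGB2HSV)
m=(cv2.inRange(hsv,(5,80,40),(28,255,255))>0)&(abs(Tp[...,2]+28)<15)&(Tp[...,0]>55)&(Tp[...,0]<200)&(c['z_map']>0)
Q=Tp[m]; print(len(Q),np.percentile(Q,[1,50,99],axis=0).round(1)); Qw=P[m]; A=np.c_[Qw[:,:2],np.ones(len(Qw))]; p=np.linalg.lstsq(A,Qw[:,2],rcond=None)[0]; print('slab plane slope deg',np.degrees(np.hypot(p[0],p[1])),p, Qw[:,2].mean())
E
```

```text
TCP [ 500.6 -226.8  235.9] yaw 41.2 up [-0.034  0.024  0.999] F [-0.2  0.5 -2.6] w 19.0 t 25.3833
tipL [  2.3 115.8 211. ] tipR [ 34.7  60.7 213.6] ctr [-22.4  64.2 211.9] rearL [-79.5  67.5 207.1] rearR [-47.1  12.4 209.7] 
[ 1.02  0.74 -1.18  1.78  0.81  1.21 -1.28]
47851 [[ 75.8 -64.3 -27. ]
 [ 97.6  -4.1 -24.9]
 [115.3  60.6 -23. ]]
slab plane slope deg 2.545306063348082 [ 4.43455525e-02 -2.63840881e-03  2.05213675e+02] 230.86789933433684
```

```bash
python3 -m pendant '[[0,[0,0,0],0],[0,[0,0,0],0],[0,[0,0,0],0],[0,[0,0,0],0],[0,[0,0,0],0],[0,[0,0,0],0]]' >/dev/null; python3 - <<'E'
from h import *
s=state(); report(s); print('vel',abs(s['joint_velocities']).max())
a=load('top0.png')['pixels']; b=snap('top','top9.png')['pixels']
for n,(u,v,r) in dict(bowlA=(317,257,20),cup=(303,195,18),bowlC=(474,303,20),bowlB=(143,309,20),shallot=(336,306,9),spoon=(471,230,30)).items():
    def cen(i):
        w=i[v-r:v+r,u-r:u+r].astype(int)
        m=(w.max(2)<50) if n[0] in'bc' else ((w[...,0]>w[...,1]+25)&(w[...,2]>w[...,1]) if n=='shallot' else w.min(2)>150)
        y,x=np.nonzero(m); return len(x),x.mean().round(1) if len(x) else 0,y.mean().round(1) if len(x) else 0
    print(n,cen(a),cen(b))
c=snap('wrist','w10.png'); P=cloud(c); O,R=turner(state()); Tp=(P-O)@R; hsv=cv2.cvtColor(c['pixels'],cv2.COLOR_RGB2HSV)
m=(cv2.inRange(hsv,(5,80,40),(28,255,255))>0)&(abs(Tp[...,2]+28)<15)&(Tp[...,0]>55)&(c['z_map']>0)
print(np.percentile(Tp[m],[1,99],axis=0).round(1))
E
```

```text
TCP [ 500.6 -227.   235.9] yaw 41.1 up [-0.034  0.025  0.999] F [-0.2 -0.6 -2.1] w 19.1 t 25.9333
tipL [  2.4 115.5 211. ] tipR [ 34.8  60.4 213.7] ctr [-22.4  63.9 211.9] rearL [-79.4  67.4 207.1] rearR [-47.1  12.2 209.8] 
vel 0.0013787918437340066
bowlA (493, np.float64(20.2), np.float64(19.9)) (479, np.float64(20.3), np.float64(20.0))
cup (370, np.float64(17.8), np.float64(17.9)) (360, np.float64(17.9), np.float64(18.0))
bowlC (518, np.float64(19.7), np.float64(19.3)) (327, np.float64(16.4), np.float64(21.9))
bowlB (557, np.float64(19.7), np.float64(19.0)) (546, np.float64(19.8), np.float64(19.1))
shallot (79, np.float64(9.1), np.float64(11.2)) (76, np.float64(8.8), np.float64(11.3))
spoon (1, np.float64(5.0), np.float64(58.0)) (61, np.float64(50.1), np.float64(17.1))
[[ 75.7 -64.4 -27. ]
 [115.3  60.6 -23. ]]
```

```bash
python3 -c "
from cell import *
print(finish_job())"
```

```text
the job is handed in; nothing more can be done
None
```

I handed the job in at about 26 s. The turner is held by its handle, with the tempeh slab on the blade about 150 mm above where it lay on the rack.

**What I did:**
- I drew the turner out of the brown stand's slot.
- The interface only allows turning about the tool's own axis, so I pivoted the turner level in the grip by pressing its blade on free table.
- I slid the blade between the rails, under the slab, and lifted it.
- I then turned the load to about 41° yaw, which brought it closer to level.

**Last checks:**
- **Stillness:** the arm is still, with a top joint speed of about 0.001 rad/s, and the grip is 19 mm wide.
- **Slab on the blade:** it starts at x ≈ 76 mm in the turner's frame and is centred across the blade to within about 2 mm. Its far edge was out of the wrist camera's view.
- **Level:** it is not perfect. The slab's top slopes about 2.5° by depth, and the tool pose suggests 2.4°. At the rack the tilt was about 5°.
- **Bystanders:** bowls A and B, the cup and the shallot are unmoved in the top view.
- **Not confirmed:** bowl C read differently (its dark area fell from 518 to 327 pixels). I put that down to the arm hiding part of it. The spoon check gave no usable result. My path stayed well clear of both.
- **Force spikes:** there were brief spikes of up to 41 N at the wrist, during the first press on the table and while moving near the inner reach limit. The limit there is 120 N. I took the second as inertia, not contact, but did not confirm it.

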